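# Flip the repaired radio's status flag to green

## Task

The radio is repaired, the amplifier is not: with the fingertips, flip the status flag that stands in front of the radio right over its hinge, from red to green, until it lies flat on the far side. Push gently; do not squeeze the flag or lift or shove its stand. Leave the amplifier's flag on red and the radio, the amplifier and the parts tray where they are.

Things in the scene. Friction and masses are not known exactly. Their poses are not given: they have to be found in the camera images.
- stand_radio: loose 2.2 kg stand of the flag in front of the radio: dark steel base 180 (x) x 120 (y) x 12 mm, at its middle two aluminium posts (6 mm thick, inner faces 92 mm apart, tops 67 mm above the table) for the hinge, four rubber rest pins at x +-62, y +-32 mm. Origin: centre of the underside. x axis: away from the robot, towards the radio; y along the hinge; z up.
- flag_radio (a joint): hinge angle of that stand's flag, rad. 0: panel points to the stand's -x, flat on the near pins, red up; pi/2: upright, green face to -x; pi: points to +x, flat on the far pins, green up; stops at 0 and pi. Stiff hinge: stays at any angle where it is left; about 2 N at the tab or 1 N at the free edge moves it. Starts between 0 and 0.25.
- flag_radio_pivot (a point): fixed point of the stand: middle of the hinge axis, 55 mm above the table (43 mm above the base plate); axes as the stand's.
- flag_radio_edge (a point): middle of the free edge of the flag's panel, 75 mm from the hinge axis; turns with the flag. The panel is 80 mm wide (along the hinge), 5 mm thick and reaches from 8 to 75 mm from the hinge axis; one face is red, the other green.
- flag_radio_tab (a point): tip of the flag's yellow thumb tab: a tongue 30 mm wide, 5 mm thick, 42 mm long, on the other side of the hinge from the panel, bent 35 degrees from its plane to the red side. With the flag at 0 it points to the stand's +x and up (tip 34 mm ahead of and 24 mm above the hinge); pressing it down raises the panel. Turns with the flag.
- stand_amp: loose 2.2 kg stand of the flag in front of the opened-up amplifier: dark steel base 180 (x) x 120 (y) x 12 mm, at its middle two aluminium posts (6 mm thick, inner faces 92 mm apart, tops 67 mm above the table) for the hinge, four rubber rest pins at x +-62, y +-32 mm. Origin: centre of the underside. x axis: away from the robot, towards the opened-up amplifier; y along the hinge; z up.
- flag_amp (a joint): hinge angle of that stand's flag, rad. 0: panel points to the stand's -x, flat on the near pins, red up; pi/2: upright, green face to -x; pi: points to +x, flat on the far pins, green up; stops at 0 and pi. Stiff hinge: stays at any angle where it is left; about 2 N at the tab or 1 N at the free edge moves it. Starts between 0 and 0.25; must stay as it is.
- flag_amp_pivot (a point): fixed point of the stand: middle of the hinge axis, 55 mm above the table (43 mm above the base plate); axes as the stand's.
- flag_amp_edge (a point): middle of the free edge of the flag's panel, 75 mm from the hinge axis; turns with the flag. The panel is 80 mm wide (along the hinge), 5 mm thick and reaches from 8 to 75 mm from the hinge axis; one face is red, the other green.
- flag_amp_tab (a point): tip of the flag's yellow thumb tab: a tongue 30 mm wide, 5 mm thick, 42 mm long, on the other side of the hinge from the panel, bent 35 degrees from its plane to the red side. With the flag at 0 it points to the stand's +x and up (tip 34 mm ahead of and 24 mm above the hinge); pressing it down raises the panel. Turns with the flag.
- radio: repaired portable radio, closed white case 45 (x) x 150 (y) x 85 mm high (knobs on top to 93 mm), 0.6 kg, standing about 0.19 m behind its flag (stand's +x side). Origin: centre of the underside.
- amp: amplifier still in pieces: open aluminium case 110 (x) x 150 (y) x 45 mm high with a green circuit board inside, 1 kg, about 0.22 m behind its own flag. Origin: centre of the underside.
- tray: small red open parts tray 70 (x) x 90 (y) x 40 mm high, light, loose, between the two stands. Origin: centre of the underside.
Not all that is in view belongs to the job. There is more than one size of the tray; the job needs the middle-sized.

How it is judged:
By the outcome, as a careful person would: the job done as asked, in the order asked, and still so for the second after the job is handed in, with the robot touching nothing.
It also fails if it takes over 43 s, if anything falls off the work surface, if the arm or the gripper's body presses on something with over 40 N, if the wrist force passes 120 N, or if a joint passes its speed limit or range.

## Robot

A 6-joint arm with a two-finger parallel gripper is mounted at the origin on the work surface. World frame = base frame: x ahead of the robot, y to its left, z up, the work surface at z = 0. Lengths are in mm, angles in degrees, forces in N, time in s.
With the tool pointing down it reaches from about 350 to 850 mm from the base axis. Payload 8.1 kg.
Tool frame: the origin (TCP) lies at the very end of the fingers, on their centre line; the grasp point (between the pads) lies 19 mm behind it (pinch_z is the z of the grasp point in the tool frame, in mm); z points along the fingers, y is the direction in which the jaws open and shut (so a half turn about z gives the same grasp; the last joint's range is limited). The gripper opens to 85 mm and grips with 20 to 120 N. Pads are 22 mm wide; open, the fingers measure 114 mm over their backs; the gripper's body (76 mm by 85 mm) begins 54 mm behind the grasp point. The pads swing forward as they close: fully open they stand 13 mm farther back than shut.
Start: joints at [60.31, 7.471, 85.268, -0, 87.261, -4.893], TCP at [251.628, 544.691, 231.292] pointing down, gripper open.
Joint ranges: [-169.43, 169.43], [-51.17, 129.36], [1.28, 143.12], [-76.62, 256.62], [0, 156.53], [-152.29, 152.29]. Speed limits (degrees/s): [136.94, 136.94, 159.86, 180, 180, 180].

## Interface

Orientations are given as [roll, pitch, yaw] about the fixed x, y, z axes, in that order (R = Rz(yaw) Ry(pitch) Rx(roll)).
In Python, from bench import * gives the robot as it stands.
- The arm moves only by the shell command python3 -m creep 'ROWS' [FORCE]. ROWS is a JSON object of lists of equal length, an entry for each row: "translation": the shift along the tool's x, y, z in mm, a list of three; "rotation": the turn, a rotation vector about the tool's x, y, z in rad, a list of three; "claw": the finger opening in mm, from 0 to 85.4. In form: {"translation": [[dx, dy, dz], ...], "rotation": [[ax, ay, az], ...], "claw": [claw, ...]}. A call has 1 to 10 rows; each row shifts and turns the commanded pose from where the row before left it, along the tool's axes as they then stand; what a row does not reach is not made up. A row lasts 1/10 s, in which the tool goes at most 50 mm and 8.59 degrees, less where a joint would pass 70% of its speed; a pose out of reach is approached as far as the arm can. A call is refused whole if a number of a shift passes 50 or a number of a turn 0.15, either way. A call with a gripper value outside its range is refused whole. The fingers move at their own pace and stop on an object; FORCE is the grip in N (left out, the last holds). Time passes only in rows, so rows that do not move let the fingers close. It gives the time, the measured TCP pose, the force and the opening at its end, in the units of the state.
- sense(): the state, without advancing time (a new reading comes with each control period).
- snapshot(name): name is "scene" or "top" or "wrist"; returns a dict with "frame" (480x640x3 uint8, red, green, blue), "intrinsics" (3x3 intrinsics, pixels), "extrinsics" (4x4, takes a point from camera to world coordinates). Camera axes: x right, y up, looking along -z (the intrinsics and any distortion apply to the point x, -y, -z); pixel columns grow to the right and rows downward; lengths in mm; the calibration is good to about 2 mm. A picture is of the moment at which its call begins. There is no depth.
- hand_in(): hands the job in, once; it reports no verdict.
The state is a dict: "time": time; "joint_pos": joint angles; "qd": joint speeds; "joint_efforts": joint torques, N m; "tool_pos": TCP position; "tcp_rot": TCP orientation; "ft_force": force on the tool from outside, world axes, zero at the start; "wrist_torque": the same for the moment, N m; "finger_gap": finger opening in mm.
Only numpy, scipy, OpenCV 4.12 (cv2) and the standard library are available. Lean on these libraries where they do the work, as an engineer would, in place of code of your own. Each camera call takes 0.05 s, during which the arm holds its last target.

## Working session

There is one attempt and no reset: what is moved stays moved. The work goes in short steps, Python scripts to look and compute and a shell command to move; the robot and the scene stay as the last step left them, time stands still between calls to the robot, and variables do not carry over. Pictures are saved under pics/ and viewed, and the job is handed in when it is done.

```bash
mkdir -p pics; ls; python3 - <<'E'
from bench import *
import cv2
print(sense())
for n in ("scene","top"):
    s=snapshot(n); cv2.imwrite(f"pics/{n}0.png",s["frame"][:,:,::-1]); print(n,s["intrinsics"],s["extrinsics"],[k for k in s])
E
```

```text
pics
{'time': 0.0, 'joint_pos': array([ 6.03112308e+01,  7.51415280e+00,  8.53308483e+01, -1.84292771e-03,
        8.72611002e+01, -4.89110047e+00]), 'qd': array([ 0.06599926,  0.00735868,  0.10846555, -0.05189869, -0.0634873 ,
        0.086863  ]), 'joint_efforts': array([ 6.70451846e-04, -5.69374144e+01, -5.00564110e+01, -1.70991193e-04,
        1.43688364e-02, -8.55810143e-07]), 'tool_pos': array([251.34351372, 544.20330757, 230.23935199]), 'tcp_rot': array([-1.79894128e+02, -7.21246377e-03,  1.55202414e+02]), 'ft_force': array([-0.49591708, -0.19620444, -0.28236173]), 'wrist_torque': array([ 0.01186648,  0.05097408, -0.00474617]), 'finger_gap': 85.4549402046345}
scene [[441.15027688   0.         320.20709905]
 [  0.         441.15027688 236.43415312]
 [  0.           0.           1.        ]] [[-2.02190090e-01 -7.88100240e-01  5.81392449e-01  1.08060041e+03]
 [ 9.79305794e-01 -1.57300837e-01  1.27344445e-01  1.24143288e+02]
 [-8.90666904e-03  5.95108779e-01  8.03595802e-01  8.33005759e+02]
 [ 0.00000000e+00  0.00000000e+00  0.00000000e+00  1.00000000e+00]] ['frame', 'intrinsics', 'extrinsics']
top [[452.64937908   0.         319.71145549]
 [  0.         452.64937908 238.4485003 ]
 [  0.           0.           1.        ]] [[ 1.38359954e-02  9.83732326e-01 -1.79106884e-01  3.99137371e+02]
 [-9.99763531e-01  1.66156422e-02  1.40286109e-02 -2.24339130e-01]
 [ 1.67763739e-02  1.78870431e-01  9.83729598e-01  9.23600460e+02]
 [ 0.00000000e+00  0.00000000e+00  0.00000000e+00  1.00000000e+00]] ['frame', 'intrinsics', 'extrinsics']
```

View pics/scene0.png

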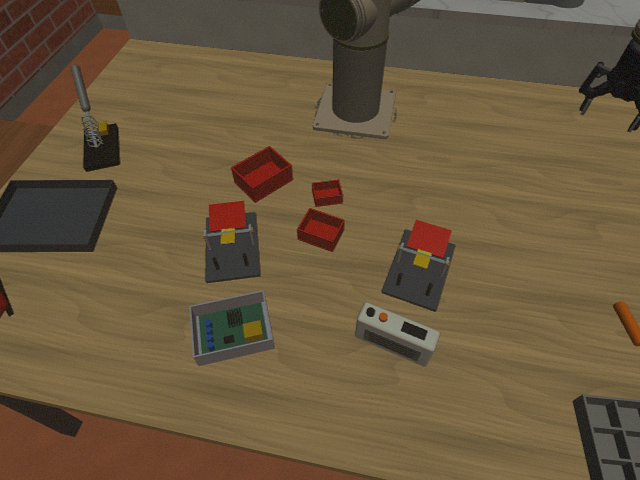

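View pics/top0.png

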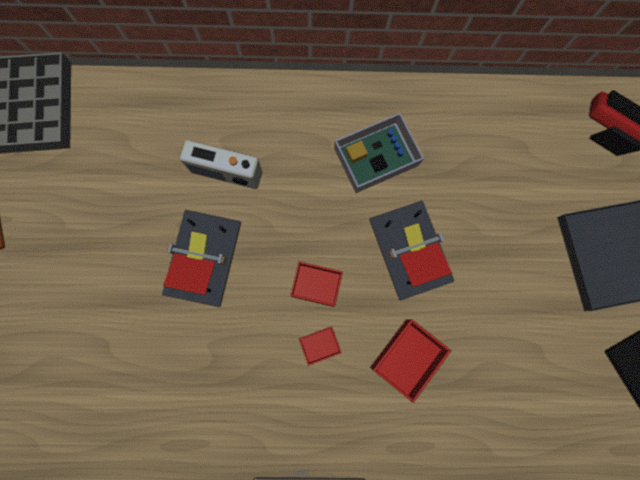

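Two flag stands: A at top-view (202,257) / scene (420,265), behind which stands the white closed radio (220,163)/(398,333). B is at top (412,250) / scene (232,245), in front of the open amplifier. Stand A is the one to use. I'll confirm it in an enlarged crop and measure it.

```bash
cat > h.py <<'E'
import numpy as np, cv2
def ray(s,uv):
    K=s["intrinsics"];E=s["extrinsics"]
    u,v=uv; d=np.array([(u-K[0,2])/K[0,0],-(v-K[1,2])/K[1,1],-1.]); return E[:3,3],E[:3,:3]@d
def onz(s,uv,z):
    o,d=ray(s,uv); return o+d*(z-o[2])/d[2]
def proj(s,p):
    E=s["extrinsics"];K=s["intrinsics"]; c=E[:3,:3].T@(np.asarray(p,float)-E[:3,3]); c=c*[1,-1,-1]; q=K@(c/c[2]); return q[:2]
def tri(s1,u1,s2,u2):
    o1,d1=ray(s1,u1);o2,d2=ray(s2,u2); t=np.linalg.lstsq(np.c_[d1,-d2],o2-o1,rcond=None)[0]
    a=o1+d1*t[0];b=o2+d2*t[1]; return (a+b)/2,np.linalg.norm(a-b)
E
python3 - <<'E'
from bench import *
from h import *
import pickle
S={n:snapshot(n) for n in("top","scene")}; pickle.dump(S,open("s0.pkl","wb"))
def comps(m):
    n,l,st,c=cv2.connectedComponentsWithStats(m.astype(np.uint8)); return [(i,st[i],c[i]) for i in range(1,n) if st[i,4]>60],l
for n,roi in(("top",(150,195,255,320)),("scene",(370,210,470,320))):
    f=S[n]["frame"]; hsv=cv2.cvtColor(f,cv2.COLOR_RGB2HSV); x0,y0,x1,y1=roi
    R=np.zeros(f.shape[:2],bool);R[y0:y1,x0:x1]=1
    h,s,v=[hsv[...,i].astype(int) for i in range(3)]
    red=((h<6)|(h>174))&(s>150)&(v>90)&R; yel=(h>20)&(h<35)&(s>170)&(v>110)&R; dark=(v<95)&(s<90)&R
    for nm,m in(("red",red),("yel",yel),("dark",dark)):
        m=cv2.morphologyEx(m.astype(np.uint8),cv2.MORPH_OPEN,np.ones((2,2)))
        cs,_=cv2.findContours(m,cv2.RETR_EXTERNAL,cv2.CHAIN_APPROX_NONE); 
        if nm=="dark": c=np.vstack([k for k in cs if cv2.contourArea(k)>30])
        else: c=max(cs,key=cv2.contourArea)
        print(n,nm,cv2.contourArea(c),cv2.boxPoints(cv2.minAreaRect(c)).round(1).tolist())
    cr=cv2.resize(f[y0:y1,x0:x1],None,fx=5,fy=5,interpolation=cv2.INTER_CUBIC); cv2.imwrite(f"pics/crop_{n}.png",cr[:600,:,::-1])
E
```

```text
top red 1346.5 [[164.1999969482422, 286.70001220703125], [171.6999969482422, 252.8000030517578], [215.3000030517578, 262.5], [207.8000030517578, 296.3999938964844]]Traceback (most recent call last):
  File "<stdin>", line 16, in <module>
ValueError: max() iterable argument is empty
```

```bash
python3 - <<'E'
from h import *
import pickle
S=pickle.load(open("s0.pkl","rb"))
for n,roi in(("top",(150,195,255,315)),("scene",(370,210,470,330))):
    f=S[n]["frame"]; hsv=cv2.cvtColor(f,cv2.COLOR_RGB2HSV); x0,y0,x1,y1=roi
    R=np.zeros(f.shape[:2],bool);R[y0:y1,x0:x1]=1
    h,s,v=[hsv[...,i].astype(int) for i in range(3)]
    if n=="top": print(hsv[246,198],hsv[225,225],hsv[225,150])
    red=((h<6)|(h>174))&(s>150)&(v>90)&R; yel=(h>20)&(h<35)&(s>190)&R; dark=(v<95)&(s<90)&R
    for nm,m in(("red",red),("yel",yel),("dark",dark)):
        m=cv2.morphologyEx(m.astype(np.uint8),cv2.MORPH_OPEN,np.ones((2,2)))
        cs,_=cv2.findContours(m,cv2.RETR_EXTERNAL,cv2.CHAIN_APPROX_NONE)
        cs=[k for k in cs if cv2.contourArea(k)>30]
        if not cs: print(nm,"none");continue
        c=np.vstack(cs) if nm=="dark" else max(cs,key=cv2.contourArea)
        print(n,nm,cv2.boxPoints(cv2.minAreaRect(c)).round(1).tolist())
    cr=cv2.resize(f[y0:y1,x0:x1],None,fx=5,fy=5,interpolation=cv2.INTER_CUBIC); cv2.imwrite(f"pics/crop_{n}.png",cr[:,:,::-1])
E
```

```text
[ 28 151 160] [111  53  67] [ 18  90 128]
top red [[164.1999969482422, 286.70001220703125], [171.6999969482422, 252.8000030517578], [215.3000030517578, 262.5], [207.8000030517578, 296.3999938964844]]
yel none
top dark [[161.39999389648438, 295.5], [180.8000030517578, 208.3000030517578], [242.0, 221.89999389648438], [222.60000610351562, 309.1000061035156]]
scene red [[407.5, 246.60000610351562], [416.1000061035156, 219.6999969482422], [452.70001220703125, 231.39999389648438], [444.1000061035156, 258.29998779296875]]
scene yel [[413.70001220703125, 264.8999938964844], [417.29998779296875, 254.10000610351562], [430.5, 258.5], [426.8999938964844, 269.29998779296875]]
scene dark [[373.5, 320.8999938964844], [402.0, 228.5], [457.3999938964844, 245.6999969482422], [428.79998779296875, 338.0]]
```

View pics/crop_top.png

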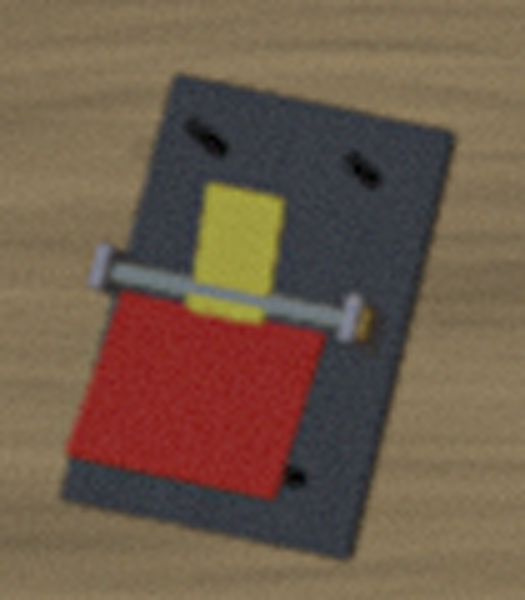

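View pics/crop_scene.png

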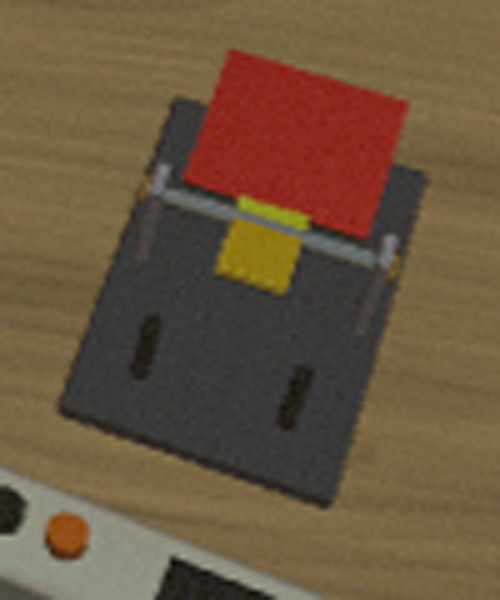

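The crops confirm it: red panel, yellow tab and white radio right behind. Base corners in the top view are about (185.4,210), (241,221.4), (220,306.4) and (162.6,294.4).

```bash
python3 - <<'E'
from h import *
import pickle
S=pickle.load(open("s0.pkl","rb"));T=S["top"];C=S["scene"]
t=lambda x,y:(150+x/5-.4,195+y/5-.4); c=lambda x,y:(370+x/5-.4,210+y/5-.4)
ct=[onz(T,t(*p),12) for p in((177,75),(455,132),(350,557),(63,497))]
cc=[onz(C,c(*p),12) for p in((330,503),(60,408),(177,97),(427,175))]
for nm,q in(("top",ct),("scene",cc)):
    q=np.array(q); x=(q[0]+q[1]-q[2]-q[3])/2; y=(q[0]+q[3]-q[1]-q[2])/2
    print(nm,q[:,:2].round(1).tolist(),"ctr",q.mean(0).round(1),"len",np.linalg.norm(x),np.linalg.norm(y),"yaw",np.degrees(np.arctan2(x[1],x[0])),np.degrees(np.arctan2(-y[0],y[1])))
# rod ends L (y+) and R
for nm,a,b in(("rodL",t(110,271),c(388,260)),("rodR",t(345,318),c(165,190)),("tabL",t(207,183),c(288,294)),("tabR",t(284,197),c(215,272)),("edgeL",t(68,457),c(408,100)),("edgeR",t(275,498),c(230,50))):
    print(nm,*tri(T,a,C,b))
# other objects coarse
for nm,p,z in(("radio",(220,157),89),("tray",(317,284),20)): print(nm,onz(T,p,z))
E
```

```text
top [[620.8, 265.2], [598.8, 149.9], [425.4, 183.7], [447.4, 298.8]] ctr [523.1 224.4  12. ] len 176.6581830209918 117.30225710482681 yaw -11.000554643090107 -10.813136474004997
scene [[625.0, 264.8], [602.5, 150.7], [426.6, 184.3], [449.2, 299.7]] ctr [525.8 224.9  12. ] len 179.15267670038943 116.94795199468638 yaw -11.012578147206446 -11.109390646004638
rodL [531.71449095 273.94111701  56.94578468] 2.53364783200135
rodR [514.84860076 180.69027403  58.62171213] 0.6928177454574492
tabL [564.66553514 233.88284463  69.26551238] 0.735272056781232
tabR [559.73816993 204.04885684  69.24504477] 1.0486918182641818
edgeL [458.88671533 277.36125799  74.94967421] 0.16056451372389208
edgeR [444.94359674 200.22418912  73.52916224] 0.007258222319620903
radio [707.61667748 182.54937346  89.        ]
tray [471.31858413  -8.98400217  20.        ]
```

Stand pose: centre about (524,225), yaw -11°, flag about 0.25 rad. First I turn the tool so its y lies along the hinge, and shut the fingers.

```bash
python3 -m creep '{"translation":[[0,0,0],[0,0,0],[0,0,0],[0,0,0],[0,0,0],[0,0,0]],"rotation":[[0,0,-0.12],[0,0,-0.121],[0,0,0],[0,0,0],[0,0,0],[0,0,0]],"claw":[0,0,0,0,0,0]}' 20
```

```text
time: 0.8
tool_pos: [251.6, 544.7, 231.3]
tcp_rot: [-180.0, -0.0, 168.9]
ft_force: [0.4, 0.3, -0.1]
finger_gap: 0.6
```

```bash
python3 -m creep '{"translation":[[-36,-26,0],[-36,-26,0],[-36,-26,0],[-36,-26,0],[-36,-26,0],[-36,-26,0],[-36,-26,0],[-36,-26,0],[-36,-26,0],[-36,-26,0]],"rotation":[[0,0,0],[0,0,0],[0,0,0],[0,0,0],[0,0,0],[0,0,0],[0,0,0],[0,0,0],[0,0,0],[0,0,0]],"claw":[0,0,0,0,0,0,0,0,0,0]}'; python3 -m creep '{"translation":[[0,0,0],[0,0,0]],"rotation":[[0,0,0],[0,0,0]],"claw":[0,0]}'
```

```text
time: 1.8
tool_pos: [556.6, 219.3, 231.5]
tcp_rot: [180.0, 0.0, 168.9]
ft_force: [0.5, 0.4, 0.3]
finger_gap: 0.2
time: 2.0
tool_pos: [556.0, 219.8, 231.1]
tcp_rot: [-180.0, -0.0, 168.8]
ft_force: [-0.8, 0.4, -0.3]
finger_gap: 0.2
```

```bash
python3 -m creep '{"translation":[[0,0,30],[0,0,30],[0,0,30],[0,0,30],[0,0,15],[0,0,9],[0,0,0],[0,0,0]],"rotation":[[0,0,0],[0,0,0],[0,0,0],[0,0,0],[0,0,0],[0,0,0],[0,0,0],[0,0,0]],"claw":[0,0,0,0,0,0,0,0]}'
python3 - <<'E'
from bench import *
from h import *
s=snapshot("scene"); cv2.imwrite("pics/s1.png",cv2.resize(s["frame"][180:330,330:530],None,fx=4,fy=4,interpolation=cv2.INTER_CUBIC)[:,:,::-1])
E
```

```text
time: 2.8
tool_pos: [556.3, 221.4, 88.8]
tcp_rot: [179.9, 0.1, 169.0]
ft_force: [0.3, -0.7, 0.6]
finger_gap: -0.2
```

View pics/s1.png

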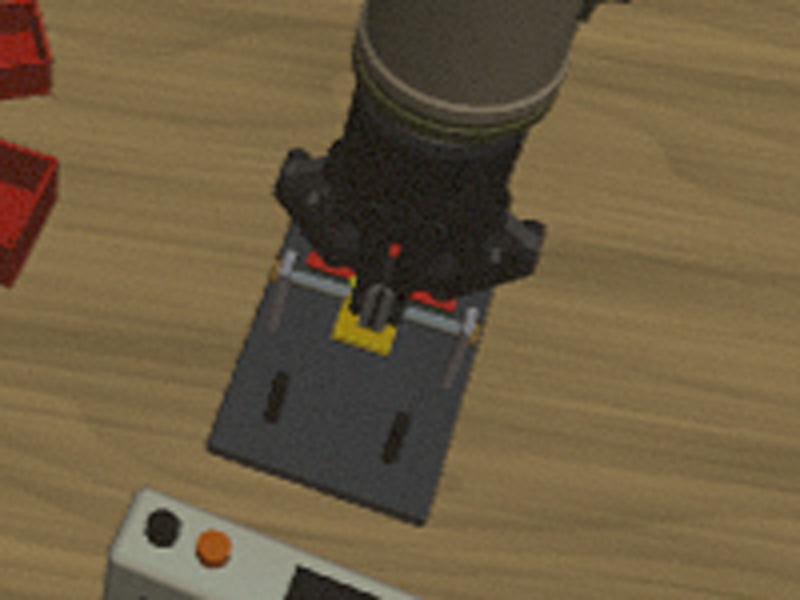

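The fingertips (crop 377,318) stand right over the yellow tab, clear of the posts. Pressing down gently.

```bash
python3 -m creep '{"translation":[[0,0,5],[0,0,5],[0,0,5],[0,0,4],[0,0,4]],"rotation":[[0,0,0],[0,0,0],[0,0,0],[0,0,0],[0,0,0]],"claw":[0,0,0,0,0]}'
```

```text
time: 3.35
tool_pos: [555.8, 220.8, 64.1]
tcp_rot: [180.0, 0.0, 169.0]
ft_force: [0.9, -0.4, 0.9]
finger_gap: -0.1
```

```bash
python3 -m creep '{"translation":[[0,0,4],[0,0,4],[0,0,4],[0,0,3],[0,0,2],[0,0,0]],"rotation":[[0,0,0],[0,0,0],[0,0,0],[0,0,0],[0,0,0],[0,0,0]],"claw":[0,0,0,0,0,0]}'
python3 - <<'E'
from bench import *
from h import *
s=snapshot("scene"); cv2.imwrite("pics/s2.png",cv2.resize(s["frame"][180:330,330:530],None,fx=4,fy=4,interpolation=cv2.INTER_CUBIC)[:,:,::-1])
E
```

```text
time: 3.95
tool_pos: [555.0, 220.8, 46.7]
tcp_rot: [-180.0, -0.1, 169.0]
ft_force: [-0.1, 0.2, -0.2]
finger_gap: 0.2
```

View pics/s2.png

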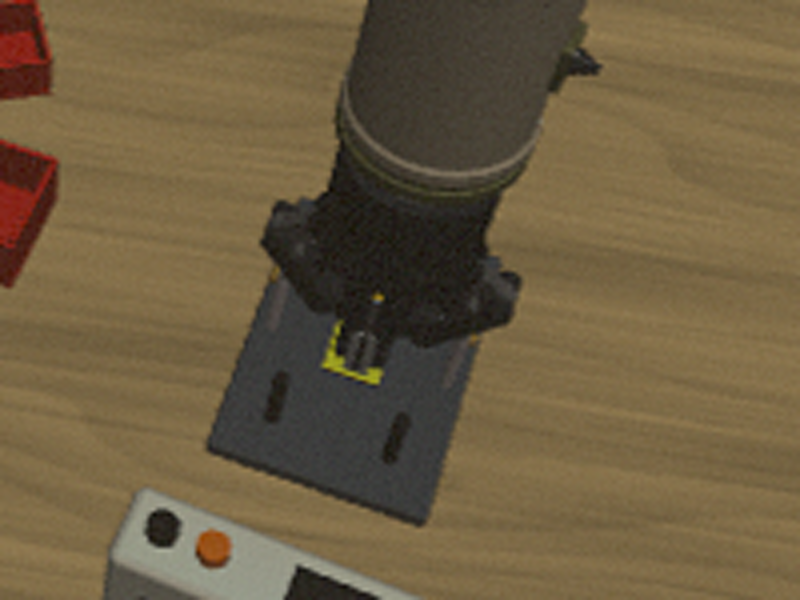

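The tab is pressed down and the stand is unmoved (base corner still at crop 212,448). Now I lift, go over to the near side and look.

```bash
python3 -m creep '{"translation":[[0,0,-10],[0,0,-20],[0,0,-30],[0,0,-35],[0,0,-35],[35,0,-5],[35,0,0],[35,0,0],[35,0,0],[0,0,0]],"rotation":[[0,0,0],[0,0,0],[0,0,0],[0,0,0],[0,0,0],[0,0,0],[0,0,0],[0,0,0],[0,0,0],[0,0,0]],"claw":[0,0,0,0,0,0,0,0,0,0]}'
python3 - <<'E'
from bench import *
from h import *
s=snapshot("scene"); cv2.imwrite("pics/s3.png",cv2.resize(s["frame"][180:330,330:530],None,fx=4,fy=4,interpolation=cv2.INTER_CUBIC)[:,:,::-1])
s=snapshot("top"); cv2.imwrite("pics/t3.png",cv2.resize(s["frame"][180:330,120:320],None,fx=4,fy=4,interpolation=cv2.INTER_CUBIC)[:,:,::-1])
E
```

```text
time: 5.0
tool_pos: [414.7, 248.2, 182.7]
tcp_rot: [180.0, -0.1, 169.1]
ft_force: [0.3, -0.2, -0.1]
finger_gap: -0.0
```

View pics/s3.png

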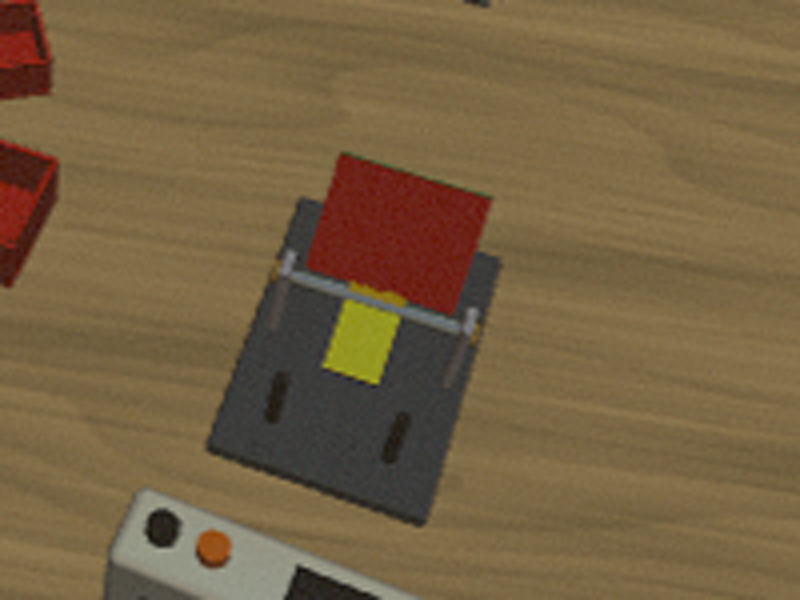

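View pics/t3.png

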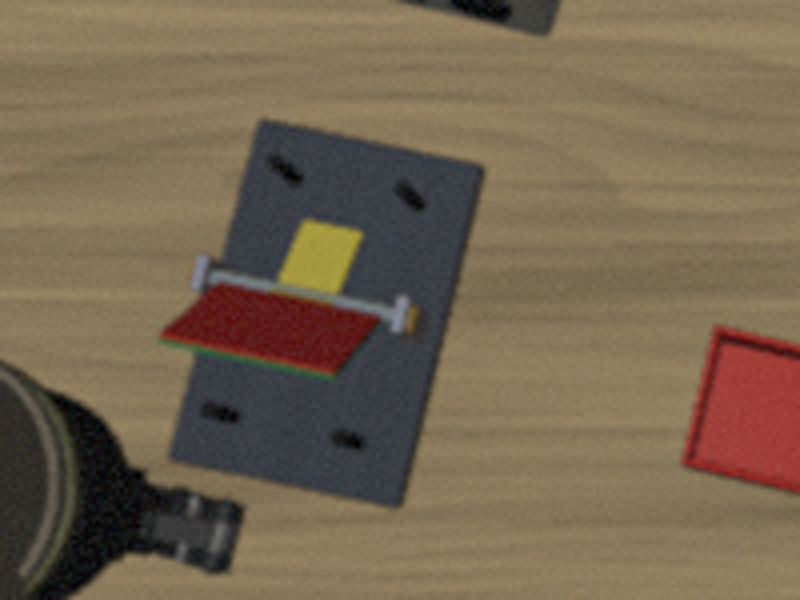

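The panel has stayed raised. Its edge runs at about scene crop (342,153)-(490,198) and top crop (162,338)-(335,375). Working out its angle.

```bash
python3 - <<'E'
from h import *
import pickle
S=pickle.load(open("s0.pkl","rb"));T=S["top"];C=S["scene"]
t=lambda x,y:(120+x/4-.4,180+y/4-.4); c=lambda x,y:(330+x/4-.4,180+y/4-.4)
L,e=tri(T,t(162,338),C,c(490,198)); R,e2=tri(T,t(335,375),C,c(342,153)); m=(L+R)/2
ex=np.array([.9816,-.1908]); ey=np.array([.1908,.9816]); d=m[:2]-[524.2,225]; print(m,e,e2,ex@d,ey@d, np.degrees(np.arctan2(m[2]-55,-ex@d)))
d=np.array([414.7,248.2])-[524.2,225]; print("tcp",ex@d,ey@d)
E
```

```text
[486.74417153 232.18926527 120.01921053] 1.0855681286202934 0.49163632399397583 -38.13835304188774 -0.08958928455642493 59.60537012485816
tcp -111.91176000000006 1.8805199999999773
```

θ is about 60°. Lowering on the near side and pushing the green face forward.

```bash
python3 -m creep '{"translation":[[0,-2,20],[0,0,25],[0,0,20],[0,0,13],[-15,0,0],[-15,0,0],[-10,0,0],[-6,0,0],[-6,0,0],[0,0,0]],"rotation":[[0,0,0],[0,0,0],[0,0,0],[0,0,0],[0,0,0],[0,0,0],[0,0,0],[0,0,0],[0,0,0],[0,0,0]],"claw":[0,0,0,0,0,0,0,0,0,0]}'
```

```text
time: 6.1
tool_pos: [469.4, 235.5, 104.5]
tcp_rot: [180.0, 0.0, 169.0]
ft_force: [-0.3, 0.7, 0.4]
finger_gap: 0.1
```

```bash
python3 -m creep '{"translation":[[-5,0,0],[-5,0,0],[-5,0,0],[-5,0,0],[-5,0,0],[-5,0,0],[-5,0,0],[-5,0,0],[-2,0,0],[0,0,0]],"rotation":[[0,0,0],[0,0,0],[0,0,0],[0,0,0],[0,0,0],[0,0,0],[0,0,0],[0,0,0],[0,0,0],[0,0,0]],"claw":[0,0,0,0,0,0,0,0,0,0]}'
python3 - <<'E'
from bench import *
from h import *
s=snapshot("top"); cv2.imwrite("pics/t4.png",cv2.resize(s["frame"][180:330,120:320],None,fx=4,fy=4,interpolation=cv2.INTER_CUBIC)[:,:,::-1])
s=snapshot("scene"); cv2.imwrite("pics/s4.png",cv2.resize(s["frame"][180:330,330:530],None,fx=4,fy=4,interpolation=cv2.INTER_CUBIC)[:,:,::-1])
E
```

```text
time: 7.1
tool_pos: [510.2, 227.5, 104.2]
tcp_rot: [-180.0, 0.0, 169.0]
ft_force: [0.8, 0.5, -0.2]
finger_gap: 0.0
```

View pics/s4.png

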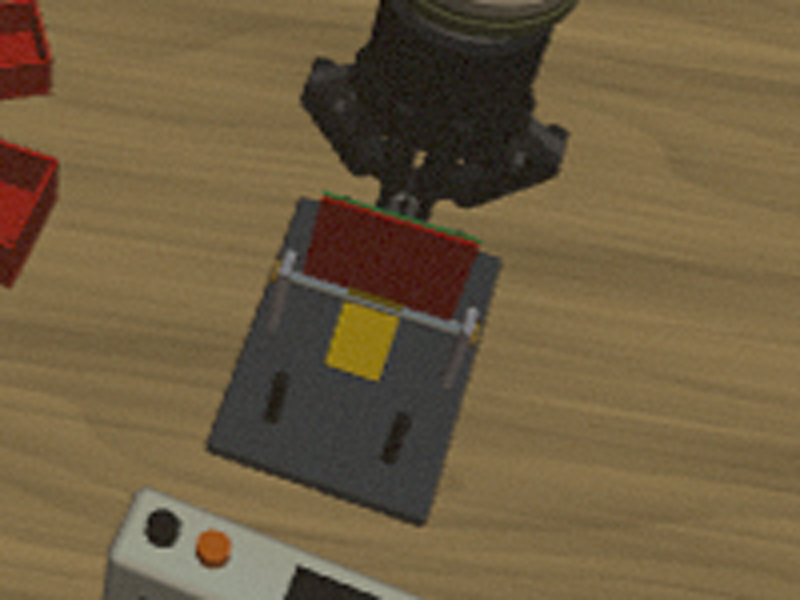

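The panel is at roughly 75-80°, with the fingertip against the green face (crop 405,207) and hardly any force. Continuing over the top along the arc.

```bash
python3 -m creep '{"translation":[[-5,0,0],[-5,0,0],[-5,0,0.5],[-4,0,0.5],[-4,0,0.5],[-4,0,2],[-4,0,2],[-4,0,2],[-4,0,2],[0,0,0]],"rotation":[[0,0,0],[0,0,0],[0,0,0],[0,0,0],[0,0,0],[0,0,0],[0,0,0],[0,0,0],[0,0,0],[0,0,0]],"claw":[0,0,0,0,0,0,0,0,0,0]}'
python3 - <<'E'
from bench import *
from h import *
s=snapshot("top"); cv2.imwrite("pics/t5.png",cv2.resize(s["frame"][180:330,120:320],None,fx=4,fy=4,interpolation=cv2.INTER_CUBIC)[:,:,::-1])
s=snapshot("scene"); cv2.imwrite("pics/s5.png",cv2.resize(s["frame"][180:330,330:530],None,fx=4,fy=4,interpolation=cv2.INTER_CUBIC)[:,:,::-1])
E
```

```text
time: 8.2
tool_pos: [548.5, 220.0, 94.3]
tcp_rot: [-180.0, -0.0, 169.0]
ft_force: [0.1, -0.5, 0.5]
finger_gap: -0.1
```

View pics/s5.png

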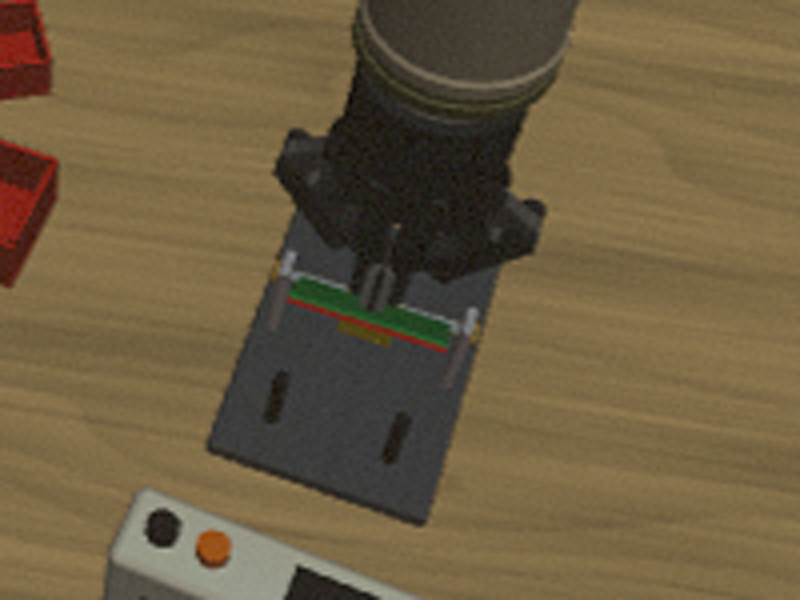

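The panel is past upright, green face showing, with the tip on it. The stand has not moved. Continuing down the arc.

```bash
python3 -m creep '{"translation":[[-4,0,3],[-3,0,3],[-3,0,3],[-3,0,4],[-2,0,4],[-2,0,4],[-2,0,4],[-1,0,4],[-1,0,3],[0,0,0]],"rotation":[[0,0,0],[0,0,0],[0,0,0],[0,0,0],[0,0,0],[0,0,0],[0,0,0],[0,0,0],[0,0,0],[0,0,0]],"claw":[0,0,0,0,0,0,0,0,0,0]}'
```

```text
time: 9.3
tool_pos: [568.5, 216.0, 62.1]
tcp_rot: [-180.0, -0.0, 169.0]
ft_force: [-0.2, 0.2, -0.8]
finger_gap: 0.2
```

```bash
python3 -m creep '{"translation":[[0,0,2],[0,0,2],[0,0,0]],"rotation":[[0,0,0],[0,0,0],[0,0,0]],"claw":[0,0,0]}'
```

```text
time: 9.6
tool_pos: [568.7, 216.2, 58.6]
tcp_rot: [-180.0, -0.0, 169.0]
ft_force: [0.3, -0.8, -0.3]
finger_gap: 0.2
```

```bash
python3 -m creep '{"translation":[[0,0,1],[0,0,0.5],[0,0,0]],"rotation":[[0,0,0],[0,0,0],[0,0,0]],"claw":[0,0,0]}'
```

```text
time: 9.9
tool_pos: [568.9, 216.2, 57.6]
tcp_rot: [180.0, 0.0, 169.0]
ft_force: [-1.1, -0.4, 3.1]
finger_gap: 0.4
```

```bash
python3 -m creep '{"translation":[[0,0,1],[0,0,0],[0,0,0]],"rotation":[[0,0,0],[0,0,0],[0,0,0]],"claw":[0,0,0]}'
```

```text
time: 10.2
tool_pos: [569.0, 216.3, 57.4]
tcp_rot: [180.0, 0.0, 169.0]
ft_force: [-4.5, -1.1, 9.9]
finger_gap: -0.1
```

At z 57.4, which is the panel top when flat, it is firmly against the stop at 10 N. Lifting off and retreating.

```bash
python3 -m creep '{"translation":[[0,0,-5],[0,0,-15],[0,0,-30],[0,0,-40],[0,0,-40],[35,0,-20],[40,0,0],[40,0,0],[40,0,0],[0,0,0]],"rotation":[[0,0,0],[0,0,0],[0,0,0],[0,0,0],[0,0,0],[0,0,0],[0,0,0],[0,0,0],[0,0,0],[0,0,0]],"claw":[0,0,0,0,0,0,0,0,0,0]}'
python3 - <<'E'
from bench import *
from h import *
s=snapshot("top"); cv2.imwrite("pics/t6.png",s["frame"][:,:,::-1])
s=snapshot("scene"); cv2.imwrite("pics/s6.png",cv2.resize(s["frame"][180:330,330:530],None,fx=4,fy=4,interpolation=cv2.INTER_CUBIC)[:,:,::-1])
print(sense()["ft_force"])
E
```

```text
time: 11.2
tool_pos: [412.9, 246.5, 206.7]
tcp_rot: [180.0, -0.1, 169.1]
ft_force: [0.5, 0.1, -0.3]
finger_gap: 0.3
[ 0.16320968 -0.55919445 -0.79893707]
```

View pics/s6.png

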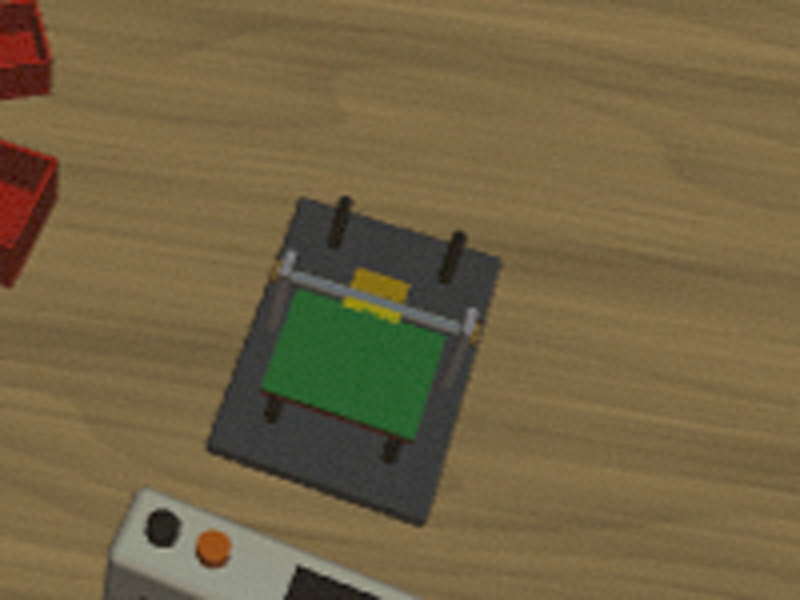

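View pics/t6.png

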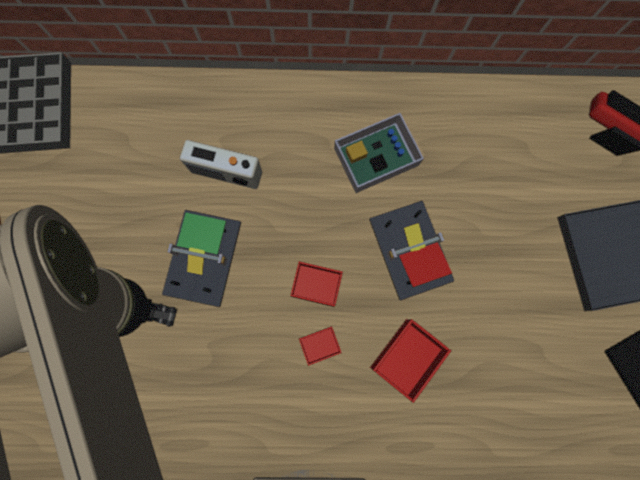

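The flag lies green up on the far pins; the stand corners are unmoved. Last check: the free edge's expected corners at π against the image, plus changes elsewhere.

```bash
python3 - <<'E'
from h import *
import pickle
S=pickle.load(open("s0.pkl","rb"));T=S["top"];C=S["scene"]
ex=np.array([.9816,-.1908]); ey=np.array([.1908,.9816])
for a in(180,174,165):
  a=np.radians(a)
  for y in(-40,40):
    x,z=-75*np.cos(a)-2.5*np.cos(a+np.pi/2)*-1*0,55+75*np.sin(a)+2.5
    p=[*(np.array([524.2,225])+ex*x+ey*y),z]; q=proj(C,p); print(round(np.degrees(a)),y,((q-[330,180])*4+1.6).round(),proj(T,p).round(1))
n=cv2.imread("pics/t6.png").astype(int);o=T["frame"][:,:,::-1].astype(int); d=cv2.medianBlur(np.abs(n-o).max(2).astype(np.uint8),5)
for nm,r in(("radio",(175,135,265,195)),("amp",(325,105,430,200)),("ampflag",(360,195,465,305)),("trays",(285,255,455,405))):
  print(nm,(d[r[1]:r[3],r[0]:r[2]]>30).sum())
E
```

```text
180 -40 [260. 389.] [225.7 220.1]
180 40 [414. 441.] [185.9 211.8]
174 -40 [263. 380.] [224.9 219.4]
174 40 [418. 432.] [184.7 211. ]
165 -40 [267. 364.] [223.5 219.1]
165 40 [423. 417.] [182.8 210.6]
radio 0
amp 0
ampflag 0
trays 0
```

The edge corners measured at (262,390) and (412,438) match 180° (predicted (260,389) and (414,441)). Nothing else changed. Handing in.

```bash
python3 -c "
from bench import *
print(hand_in())"
```

```text
the job is handed in; nothing more can be done
None
```

The radio's status flag now lies flat on its far pins, green side up, and the job is handed in after about 11 s of the 43 s.

I pressed the yellow tab down with the closed fingertips, which raised the panel to about 60°. I then pushed the green face over the top from the near side and followed it down to the stop. The force readings were about 1 N or less until the stop, where the last one was about 10 N, just before I lifted off.

Last checks:
- **Flag angle:** the free edge appears at (262,390) and (412,438) in the enlarged view, against (260,389) and (414,441) predicted for 180°. That is within about 2° of flat.
- **Stand:** its base corners have not moved.
- **Everything else:** the radio, amplifier, amplifier's flag (still red) and trays show no changed pixels against the first picture.
- **Robot:** the gripper is clear of everything, with no contact force.

No check failed. The only disagreement was that the two cameras placed the stand's centre 2–3 mm apart, about what the 2 mm calibration allows.

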